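# Bring the cocoa round to the mug and point it out

## Robot

A 7-joint arm with a two-finger parallel gripper is mounted at the origin on a cart in front of the work surface, level with it; the furniture and walls round the work are solid. World frame = base frame: x ahead of the robot, y to its left, z up, the work surface at z = 0. Lengths are in m, angles in rad, forces in N, time in s.
With the tool pointing down it reaches from about 0.4 to 0.925 m from the base axis. Payload 5.6 kg.
Tool frame: the origin (TCP) lies midway between the tips of the shut fingers; the grasp point (between the pads) lies 19 mm behind it (grip_point_offset is the distance from the TCP to the grasp point, in m); z points along the fingers, y is the line along which they close (so a half turn about z gives the same grasp; the last joint's range is limited). The gripper opens to 85 mm and grips with 20 to 120 N. Pads are 22 mm wide; open, the fingers measure 114 mm over their backs; the gripper's body (76 mm by 85 mm) begins 54 mm behind the grasp point. The pads swing forward as they close: fully open they stand 13 mm farther back than shut.
Start: joints at [-1.225, 0.468, -0.012, 1.603, 0.006, 1.071, -0.056], TCP at [0.246, 0.601, 0.231] pointing down, gripper open.
Joint ranges: [-2.53, 2.53], [-0.31, 2.02], [-1.57, 1.55], [0.28, 2.44], [-1.29, 4.43], [0.15, 1.84], [-2.92, 2.92]. Speed limits (rad/s): [2.57, 2.57, 3.14, 3.14, 3.14, 3.14, 3.14].

## Interface

Orientations are given as a unit quaternion [w, x, y, z].
In Python, from station import * gives the robot as it stands.
- The arm moves only by the tool apply_moves, never from a script. Its argument "commands" is a list of rows, each a list of 5 numbers: the closure, from -1 (fully open) to 1 (shut), so that 0 is half open, then the shift along the tool's x, y, z in cm, then the turn about the tool's z in degrees. In form: [[gripper, dx, dy, dz, yaw], ...]. A call has 1 to 5 rows; each row shifts and turns the commanded pose from where the row before left it, along the tool's axes as they then stand; what a row does not reach is not made up. A row lasts 1/8 s, in which the tool goes at most 62.5 mm and 10.7 degrees, less where a joint would pass 70% of its speed; a pose out of reach is approached as far as the arm can. A call is refused whole if a number of a shift passes 6.25 or a number of a turn 10.7, either way. A call with a gripper value outside its range is refused whole. The fingers move at their own pace and stop on an object; "force" is the grip in N (left out, the last holds). Time passes only in rows, so rows that do not move let the fingers close. It gives the time, the measured TCP pose, the force, the opening and the grip force at its end, in the units of the state.
- sense(): the state, without advancing time (a new reading comes with each control period).
- capture(name): name is "scene" or "top" or "wrist"; returns the picture (400x640x3 uint8, red, green, blue); there is no depth.
- camera_model(name): a dict with "mtx" (3x3 intrinsics, pixels), "k1" (the pictures are not rectified: a ray, as slopes to the right and down, at radius r is drawn at 1 + k1 r^2 times it, then the intrinsics apply), "R" (3x3) and "t" (3): a world point X has camera coordinates R X + t; the wrist camera has in their place "mount" (4x4, takes a point from camera to tool coordinates, whose origin is the TCP and whose axes are the flange's). Camera axes: x right, y down, z forward; pixel columns grow to the right and rows downward; lengths in m; the calibration is good to about 2 mm. A picture is of the moment at which its call begins: read the wrist's pose just before it. camera_model takes no time and is no camera call.
- finish_job(): hands the job in; it is judged then, once.
The state is a dict: "t": time; "joint_positions": joint angles; "dq": joint speeds; "tau": joint torques, N m; "tcp_pos": TCP position; "tool_rot": TCP orientation; "ft_force": force on the tool from outside, world axes, zero at the start; "moment": the same for the moment, N m; "finger_gap": opening from 0.0 (shut) to 1.0 (fully open); "grip_force": force on a finger pad.
Only numpy, scipy, OpenCV 4.12 (cv2) and the standard library are available. Lean on these libraries where they do the work, as an engineer would, in place of code of your own. Each camera call takes 0.05 s, during which the arm holds its last target. There are 200 camera calls.

## Task

The mug waits to be dusted with cocoa: gently push the revolving tray round, gripping nothing, until the cocoa shaker stands right beside the mug. Do not touch anything that stands on the tray, keep it all upright, and leave the mug and the milk jug where they are. Then point out the cocoa shaker: hold the fingertips two to five centimetres straight above its lid, without touching it, and finish while still pointing there.

Things in the scene. Friction and masses are not known exactly. Their poses are not given: they have to be found in the camera images.
- tray (a joint): Angle of the revolving tray (rad), growing anticlockwise as seen from above; it turns freely past a whole turn either way (-6.3 to 6.3) about a fixed upright axis, with light friction (about 1 N of push at a handle), and stays where it is left. The things on it ride round with it.
- tray_center (a point): Centre of the top face of the revolving tray, on its axis: a flat oak disc 260 mm across and 16 mm thick, its top 28 mm above the worktop, on a low fixed steel foot. Four things stand on it, about 58 mm from the axis, a quarter turn apart.
- handle_a (a point): Top middle of one of the tray's two equal steel bow handles: an upright bow of 8 mm round rod let into the edge of the disc, 136 mm from the axis, its top 110 mm above the worktop (this point 4 mm lower). Its two legs, straight from 25 to 88 mm above the worktop, stand 18 mm either side of this point along the rim; a leg can be pushed along the rim with the fingers.
- handle_b (a point): Top middle of the other, equal bow handle, straight across the tray.
- cocoa_shaker: Cocoa shaker: slim round clear jar with a tan label and a white lid, 44 mm across and 109 mm high, the tallest thing on the tray; loose. Origin at the centre of its underside, z up.
- cocoa_lid (a point): Centre of the top of the cocoa shaker's lid, 109 mm above its underside.
- cinnamon: Clear spice jar with a white and green label and a red lid, 47 mm across and 97 mm high, on the tray; loose. Origin at the centre of its underside, z up.
- nut_butter: Wide tan jar with a ribbed lid, 68 mm across and 90 mm high, on the tray; loose. Origin at the centre of its underside, z up.
- shot_glass: Small clear glass, 48 mm across the rim and 60 mm high, on the tray; loose. Origin at the centre of its underside, z up.
- mug: White mug, bowl 82 mm across and 100 mm high, 118 mm long with its handle; stands loose on the worktop close beside the tray, on its left or on its right. Origin under the middle of its whole length; the bowl's middle lies 17.5 mm from there along +y, the handle along -y.
- mug_rim (a point): Centre of the mug's mouth, 100 mm above the worktop, about 220 mm from the tray's axis. The cocoa shaker is right beside the mug when, seen from above, it lies on the straight line from the tray's axis to this point, about 162 mm short of it.
- milk_jug: Small pale milk jug with a spout and a handle, 69 x 112 mm and 94 mm high; stands loose on the worktop on the other side of the tray from the mug. Origin under its middle.
Mind the look-alikes: they are no part of the job. Leave any turquoise look-alike of the nut_butter alone.

How it is judged:
By the outcome, as a careful person would: the job done as asked, in the order asked, and still so for the second after the job is handed in, with the robot touching nothing.
It also fails if it takes over 70 s, if anything falls off the work surface, if the arm or the gripper's body presses on something with over 40 N, if the wrist force passes 120 N, or if a joint passes its speed limit or range.

## Working session

There is one attempt and no reset: what is moved stays moved. The work goes in short steps, Python scripts to look and compute and a tool call to move; the robot and the scene stay as the last step left them, time stands still between calls to the robot, and variables do not carry over. Pictures are saved under pics/ and viewed, at most 10 in all, crops included, and the job is handed in when it is done.

Besides the shell and the picture viewer there is one more tool, called after "Call:" by a JSON object that holds its "fn" and its "kwargs". apply_moves: Moves the arm, as the interface text tells. Its arguments: {"type":"object","properties":{"commands":{"type":"array"},"force":{"type":"number"}},"required":["commands"]}

```bash
mkdir -p pics; python3 - <<'E'
from station import *
import cv2
for n in("scene","top"):
    cv2.imwrite(f"pics/{n}0.png",cv2.resize(capture(n)[:,:,::-1],(800,500)))
s=sense();print(s["t"],s["tcp_pos"],s["tool_rot"])
for n in("scene","top"):
    m=camera_model(n);print(n,m)
E
```

```text
0.1 [0.24627354 0.60100379 0.23044656] [-8.68236581e-05  1.93192409e-01  9.81160573e-01 -7.84239953e-04]
scene {'mtx': array([[366.57245624,   0.        , 319.58027365],
       [  0.        , 366.57245624, 199.29706535],
       [  0.        ,   0.        ,   1.        ]]), 'k1': -0.06951081088391303, 'R': array([[ 0.82020904, -0.57151388,  0.0250802 ],
       [-0.18855174, -0.311472  , -0.93136107],
       [ 0.54009755,  0.75918185, -0.36323209]]), 't': array([-0.46781922,  0.22993275,  0.64075357])}
top {'mtx': array([[429.87234447,   0.        , 318.18324534],
       [  0.        , 429.87234447, 199.49043123],
       [  0.        ,   0.        ,   1.        ]]), 'k1': -0.05835634730452101, 'R': array([[ 2.64623357e-02, -9.99649793e-01,  1.90932800e-04],
       [-9.96821451e-01, -2.64018217e-02, -7.51660802e-02],
       [ 7.51447974e-02,  1.79874414e-03, -9.97171010e-01]]), 't': array([0.0248103 , 0.58023431, 1.04048119])}
```

View pics/top0.png

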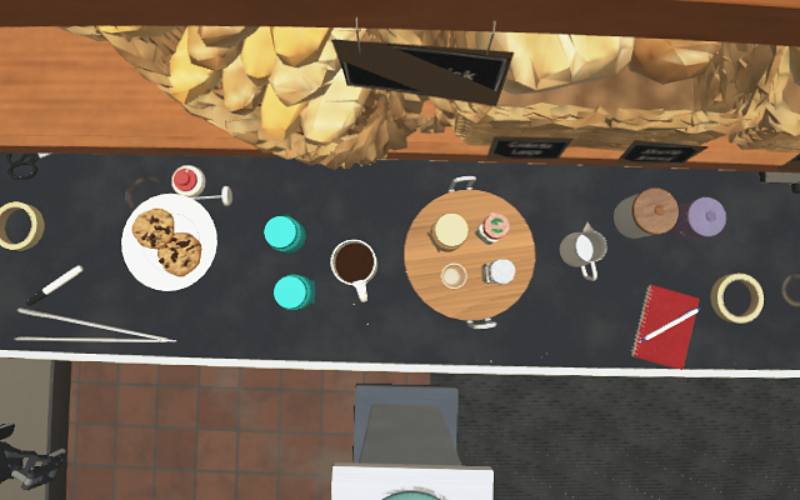

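View pics/scene0.png

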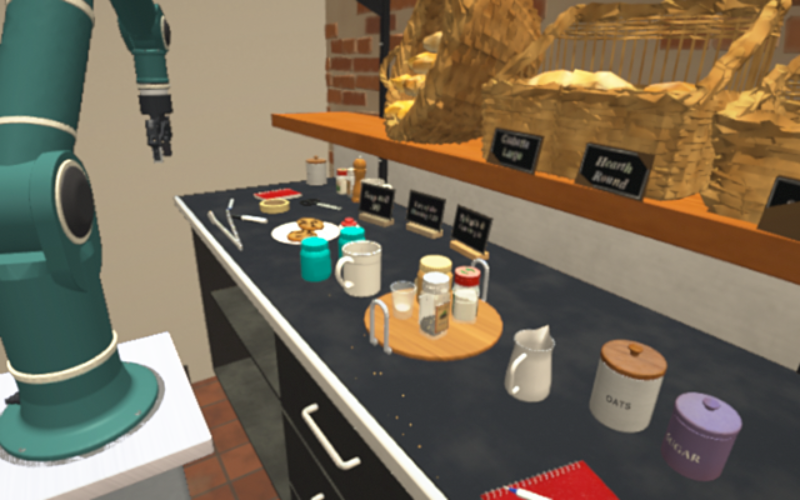

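The top view shows the tray around (469,255), with nut butter at (450,230), cinnamon (red lid) at (495,228), cocoa candidate (white lid) at (500,270) and the shot glass at (453,275). The mug is on the left at (354,262), the jug on the right at (583,250), and the turquoise look-alikes at (284,232) and (293,292). I'll confirm the cocoa shaker in an enlarged crop.

```bash
cat > h.py <<'E'
from station import *
import cv2,numpy as np
def ray(n,u,v):
    m=camera_model(n);K=m["mtx"];d=np.array([(u-K[0,2])/K[0,0],(v-K[1,2])/K[1,1]])
    p=d.copy()
    for _ in range(20): p=d/(1+m["k1"]*(p@p))
    R,t=m["R"],m["t"];return -R.T@t,R.T@np.r_[p,1]
def pix(n,u,v,z):
    c,r=ray(n,u,v);return c+r*(z-c[2])/r[2]
def proj(n,X):
    m=camera_model(n);c=m["R"]@X+m["t"];p=c[:2]/c[2];p=p*(1+m["k1"]*(p@p));K=m["mtx"]
    return K[0,0]*p[0]+K[0,2],K[1,1]*p[1]+K[1,2]
def crop(n,u0,v0,w,h,k,f):
    cv2.imwrite(f"pics/{f}.png",cv2.resize(capture(n)[v0:v0+h,u0:u0+w,::-1],None,fx=k,fy=k,interpolation=cv2.INTER_CUBIC))
E
python3 - <<'E'
from h import *
a=cv2.resize(capture("top")[130:270,255:495],None,fx=3.3,fy=3.3,interpolation=cv2.INTER_CUBIC)
b=cv2.resize(capture("scene")[195:300,260:420],None,fx=1.25,fy=1.25)
cv2.imwrite("pics/c1.png",a[:,:,::-1])
E
```

```text
(no output)
```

View pics/c1.png

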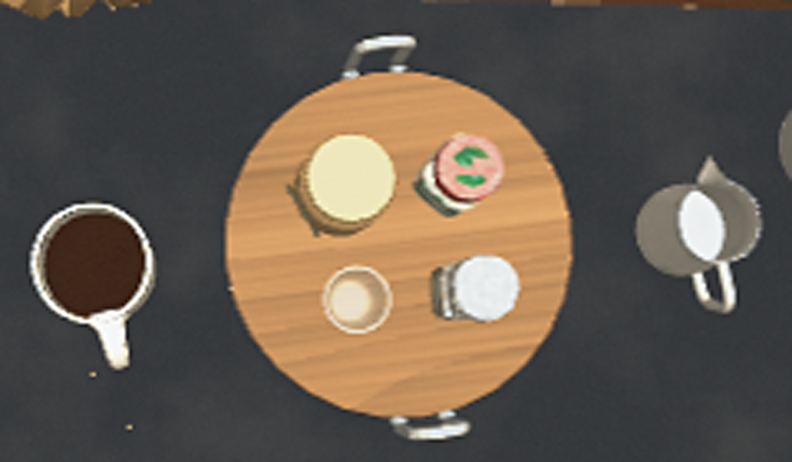

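In the crop, the white-lidded jar at (487,288) is the cocoa shaker: it's the tallest and has a white lid. The cinnamon has a pink/red lid at (469,168). The mug rim is at (93,263), the tray centre at (399,244), the far handle's top at (385,42) and the near handle's top at (438,432).

```bash
python3 - <<'E'
from h import *
P={}
for k,u,v,z in[("ctr",399,244,.028),("lid",487,288,.137),("mug",93,263,.1),("cin",469,168,.125),("nut",350,179,.118),("ha",385,42,.108),("hb",438,432,.108),("jug",702,225,.09),("turqA",0,0,.09)]:
    p=pix("top",u/3.3+255,v/3.3+130,z); P[k]=p; d=p-P["ctr"]; print(k,p.round(3),np.hypot(*d[:2]).round(3),np.degrees(np.arctan2(d[1],d[0])).round(1))
for u,v in((284,232),(293,292)):print(pix("top",u/1.25,v/1.25,.09))
print("shelf edge z guess",[pix("top",400,125,z).round(3) for z in(.2,.3,.4,.5)])
print(sense()["joint_positions"])
E
```

```text
ctr [ 0.572 -0.102  0.028] 0.0 0.0
lid [ 0.536 -0.147  0.137] 0.057 -128.3
mug [0.548 0.119 0.1  ] 0.223 96.1
cin [ 0.618 -0.136  0.125] 0.057 -36.2
nut [ 0.609 -0.056  0.118] 0.059 51.0
ha [ 0.707 -0.079  0.108] 0.137 9.5
hb [ 0.438 -0.12   0.108] 0.135 -172.2
jug [ 0.587 -0.308  0.09 ] 0.207 -85.9
turqA [0.734 0.193 0.09 ] 0.336 61.2
[0.60100119 0.25226802 0.09      ]
[0.49033054 0.23094838 0.09      ]
shelf edge z guess [array([ 0.727, -0.127,  0.2  ]), array([ 0.701, -0.108,  0.3  ]), array([ 0.675, -0.09 ,  0.4  ]), array([ 0.649, -0.071,  0.5  ])]
[-1.22498962  0.46811024 -0.01159048  1.60326694  0.0059888   1.07141721
 -0.05626673]
```

```bash
python3 - <<'E'
from h import *
for (a,b) in [((528,149),(515,150)),((658,152),(614,172)),((495,140),(490,128))]:
    c1,r1=ray("top",a[0]/1.25,a[1]/1.25);c2,r2=ray("scene",b[0]/1.25,b[1]/1.25)
    s=np.linalg.lstsq(np.c_[r1,-r2],c2-c1,rcond=None)[0]; print((c1+r1*s[0]).round(3),(c2+r2*s[1]).round(3))
for z in(.2,.25,.3,.35,.4):print(z,[proj("scene",np.array([x,-.1,z]))for x in(.65,.7,.75)])
print(camera_model("wrist")["mount"].round(3))
s=sense();from scipy.spatial.transform import Rotation as R
print(R.from_quat(np.roll(s["tool_rot"],-1)).as_matrix().round(3))
E
```

```text
[ 0.703 -0.141  0.336] [ 0.705 -0.143  0.337]
[ 0.706 -0.331  0.334] [ 0.707 -0.331  0.334]
[ 0.705 -0.088  0.37 ] [ 0.7   -0.084  0.368]
0.2 [(np.float64(374.89881768463084), np.float64(178.57675424312933)), (np.float64(390.34782963107773), np.float64(175.28215418986053)), (np.float64(404.8154536843674), np.float64(172.19899849858862))]
0.25 [(np.float64(376.62746850026883), np.float64(157.50188978758788)), (np.float64(392.3295818915488), np.float64(154.83430754649495)), (np.float64(407.0114232893067), np.float64(152.34797406281922))]
0.3 [(np.float64(378.4015391034852), np.float64(135.5458743036545)), (np.float64(394.35842998964773), np.float64(133.56560611700144)), (np.float64(409.2550904411421), np.float64(131.73116361116627))]
0.35 [(np.float64(380.2188415594355), np.float64(112.68874318555497)), (np.float64(396.43154274535243), np.float64(111.45901720591692)), (np.float64(411.54309768119026), np.float64(110.33407846428585))]
0.4 [(np.float64(382.076167933513), np.float64(88.9161650164091)), (np.float64(398.54496007745627), np.float64(88.50262387864515)), (np.float64(413.8708922974471), np.float64(88.14689303184474))]
[[ 0.    -0.949 -0.314  0.082]
 [ 1.    -0.     0.001 -0.001]
 [-0.001 -0.314  0.949 -0.143]
 [ 0.     0.     0.     1.   ]]
[[-0.925  0.379 -0.   ]
 [ 0.379  0.925 -0.001]
 [-0.    -0.001 -1.   ]]
```

Call:
{"fn": "apply_moves", "kwargs": {"commands": [[1, -5, -3.3, 0, 0], [1, -5, -3.3, 0, 0], [1, -5, -3.3, 0, 0], [1, -5, -3.3, 0, 0], [1, -5, -3.3, 0, 0]]}}

```text
t: 0.82
tcp_pos: [0.4161, 0.3522, 0.2314]
tool_rot: [0.0, 0.193, 0.981, 0.0]
ft_force: [1.5, 0.7, 0.3]
finger_gap: -0.001
grip_force: 0.0
```

```bash
cat >> h.py <<'E'
from scipy.spatial.transform import Rotation as Rn
C=np.array([.572,-.102])
def rep(r=None,th=None,z=.066,xy=None):
    s=sense();M=Rn.from_quat(np.roll(s["tool_rot"],-1)).as_matrix();p=s["tcp_pos"];d=p[:2]-C
    print("t",s["t"],p.round(4),"yang",np.degrees(np.arctan2(M[1,1],M[0,1])).round(1),"r",np.hypot(*d).round(4),"th",(np.degrees(np.arctan2(d[1],d[0]))%360).round(1),"F",s["ft_force"].round(1),"q",s["joint_positions"].round(2),"gap",s["finger_gap"])
    if xy is None: a=np.radians(th);xy=C+r*np.array([np.cos(a),np.sin(a)])
    print("tool cm",(100*M.T@(np.r_[xy,z]-p)).round(2), "yaw to tangent", None if th is None else ((np.degrees(np.arctan2(M[1,1],M[0,1]))-(th-90)+180)%360-180).round(1))
E
python3 -c "
from h import *;rep(.145,212,.231)"
```

```text
t 0.825 [0.4161 0.3522 0.2314] yang 67.7 r 0.4802 th 108.9 F [1.5 0.7 0.3] q [-0.83  0.29  0.08  1.87 -0.03  0.99  0.44] gap -0.0006793688462343667
tool cm [-2.318e+01 -4.789e+01  3.000e-02] yaw to tangent -54.3
```

Call:
{"fn": "apply_moves", "kwargs": {"commands": [[1, -2.3, -4.8, 0, 0], [1, -2.3, -4.8, 0, 0], [1, -2.3, -4.8, 0, 0], [1, -2.3, -4.8, 0, 0], [1, -2.3, -4.8, 0, 0]]}}

```text
t: 1.45
tcp_pos: [0.4305, 0.0866, 0.2315]
tool_rot: [0.0, 0.193, 0.981, 0.0]
ft_force: [0.6, 0.5, 0.5]
finger_gap: -0.005
grip_force: 0.0
```

Call:
{"fn": "apply_moves", "kwargs": {"commands": [[1, -2.3, -4.8, 0, 0], [1, -2.3, -4.8, 0, 0], [1, -2.3, -4.8, 0, 0], [1, -2.3, -4.8, 0, 0], [1, -2.3, -4.8, 0, 0]]}}

```text
t: 2.08
tcp_pos: [0.446, -0.179, 0.2315]
tool_rot: [0.0, 0.193, 0.981, 0.0]
ft_force: [0.6, -0.9, 0.8]
finger_gap: -0.003
grip_force: 0.0
```

Call:
{"fn": "apply_moves", "kwargs": {"commands": [[1, 0, 0, 0, -10.5], [1, 0, 0, 0, -10.5], [1, 0, 0, 0, -10.5], [1, 0, 0, 0, -10.5], [1, 0, 0, 0, -10.5]]}}

```text
t: 2.7
tcp_pos: [0.446, -0.1773, 0.2312]
tool_rot: [-0.0, -0.264, 0.965, 0.0]
ft_force: [0.4, 0.4, 0.3]
finger_gap: -0.006
grip_force: 0.0
```

```bash
python3 -c "
from h import *;rep(.145,212,.066)
crop('scene',250,90,200,220,2.7,'s1')"
```

```text
t 2.7 [ 0.446  -0.1773  0.2312] yang 120.6 r 0.1468 th 210.9 F [0.4 0.4 0.3] q [-0.02  0.18  0.37  2.03 -0.08  0.95  2.49] gap -0.00597950383615903
tool cm [-0.19 -0.29 16.52] yaw to tangent -1.4
```

View pics/s1.png

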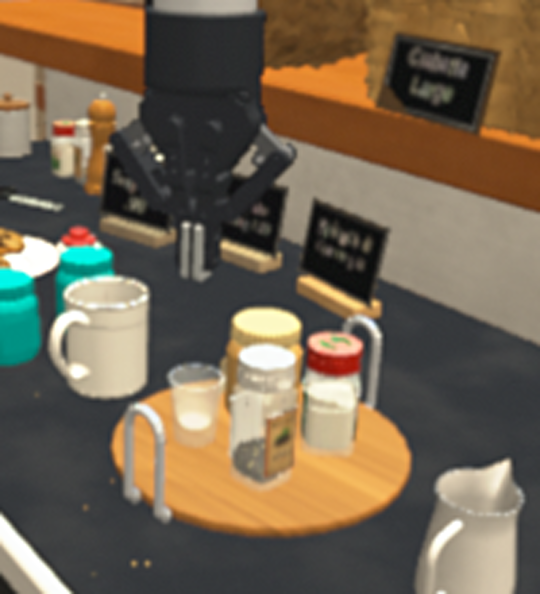

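The view shows the hand clear above, and the jar with the tan label and white lid at (265,410) is the cocoa shaker. The near handle is free at (145,460). I'll descend behind its trailing leg.

Call:
{"fn": "apply_moves", "kwargs": {"commands": [[1, 0, 0, 4, 0], [1, 0, 0, 4, 0], [1, 0, 0, 4, 0], [1, 0, 0, 3, 0], [1, -0.2, 0, 1.5, 0]]}}

```text
t: 3.38
tcp_pos: [0.447, -0.1761, 0.0648]
tool_rot: [-0.001, -0.26, 0.966, 0.001]
ft_force: [-0.8, -0.0, 0.4]
finger_gap: 0.0
grip_force: 0.0
```

Call:
{"fn": "apply_moves", "kwargs": {"commands": [[1, -0.04, 0.5, 0, 2], [1, -0.04, 0.5, 0, 2], [1, -0.03, 0.5, 0, 2], [1, -0.03, 0.5, 0, 2], [1, -0.02, 0.5, 0, 2]]}}

```text
t: 4.0
tcp_pos: [0.4384, -0.1531, 0.0668]
tool_rot: [0.001, -0.174, 0.985, -0.0]
ft_force: [1.0, -0.7, 1.3]
finger_gap: 0.002
grip_force: 0.5
```

```bash
python3 -c "
from h import *;rep(.142,195,.066)
crop('top',255,130,240,140,3.3,'c2')"
```

```text
t 4.0 [ 0.4384 -0.1531  0.0668] yang 110.1 r 0.1431 th 200.9 F [ 1.  -0.7  1.3] q [-0.03  0.43  0.35  2.18 -0.27  0.56  2.44] gap 0.0018481922836796085
tool cm [-0.16  1.47  0.07] yaw to tangent 5.1
```

View pics/c2.png

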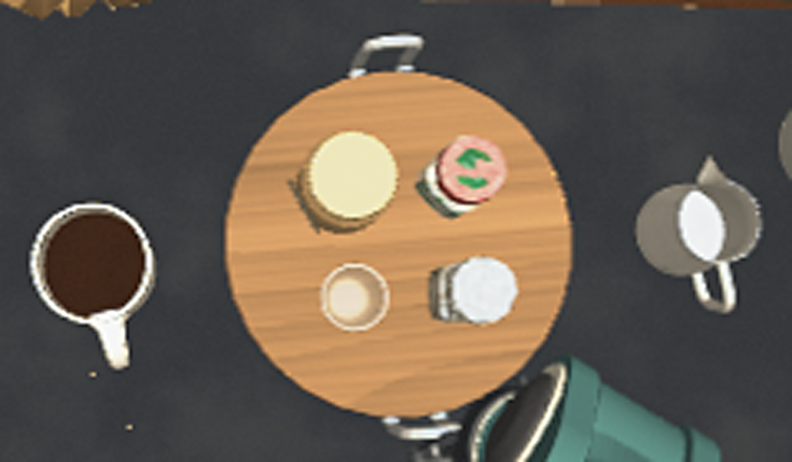

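The white jar has shifted slightly, so the finger is in contact with the leg and the tray is following. I'll push on along the rim.

Call:
{"fn": "apply_moves", "kwargs": {"commands": [[1, -0.04, 0.5, 0, 2], [1, -0.04, 0.6, 0, 2.5], [1, -0.04, 0.75, 0, 3], [1, -0.03, 0.75, 0, 3], [1, -0.03, 0.75, 0, 3]]}}

```text
t: 4.68
tcp_pos: [0.4303, -0.1203, 0.0661]
tool_rot: [-0.001, -0.057, 0.998, 0.0]
ft_force: [-2.6, -1.0, 2.1]
finger_gap: -0.003
grip_force: 1.1
```

Call:
{"fn": "apply_moves", "kwargs": {"commands": [[1, -0.02, 0.75, 0, 3], [1, -0.02, 0.75, 0, 3], [1, -0.02, 0.75, 0, 3], [1, -0.02, 0.75, 0, 3], [1, -0.02, 0.75, 0, 3]]}}

```text
t: 5.3
tcp_pos: [0.4307, -0.0826, 0.066]
tool_rot: [-0.001, 0.073, 0.997, 0.0]
ft_force: [-2.4, -0.2, 0.3]
finger_gap: -0.003
grip_force: 0.9
```

```bash
python3 -c "
from h import *;rep(.141,165,.066)"
```

```text
t 5.3 [ 0.4307 -0.0826  0.066 ] yang 81.6 r 0.1427 th 172.2 F [-2.4 -0.2  0.3] q [-0.29  0.42  0.48  2.24 -0.37  0.55  1.89] gap -0.002650832162692523
tool cm [-0.26  1.76  0.  ] yaw to tangent 6.6
```

Call:
{"fn": "apply_moves", "kwargs": {"commands": [[1, -0.06, 0.85, 0, 3.5], [1, -0.05, 0.95, 0, 4], [1, -0.04, 1, 0, 4], [1, -0.04, 1, 0, 4], [1, -0.04, 1, 0, 4]]}}

```text
t: 5.92
tcp_pos: [0.4468, -0.0373, 0.0661]
tool_rot: [-0.001, 0.241, 0.97, -0.0]
ft_force: [-1.0, 0.2, 0.4]
finger_gap: -0.0
grip_force: 0.5
```

Call:
{"fn": "apply_moves", "kwargs": {"commands": [[1, -0.04, 1, 0, 4], [1, -0.04, 1, 0, 4], [1, -0.04, 1, 0, 4], [1, -0.04, 1, 0, 4], [1, -0.04, 0.95, 0, 4]]}}

```text
t: 6.55
tcp_pos: [0.4772, 0.0017, 0.0661]
tool_rot: [-0.001, 0.406, 0.914, -0.0]
ft_force: [-1.1, -0.1, -0.3]
finger_gap: 0.001
grip_force: 0.5
```

```bash
python3 -c "
from h import *;rep(.141,120,.066)
crop('top',255,130,240,140,3.3,'c3')"
```

```text
t 6.55 [0.4772 0.0017 0.0661] yang 42.1 r 0.1405 th 132.4 F [-1.1 -0.1 -0.3] q [-0.6   0.51  0.65  2.16 -0.53  0.63  1.16] gap 0.0013611082051829596
tool cm [-0.26  3.04  0.01] yaw to tangent 12.1
```

View pics/c3.png

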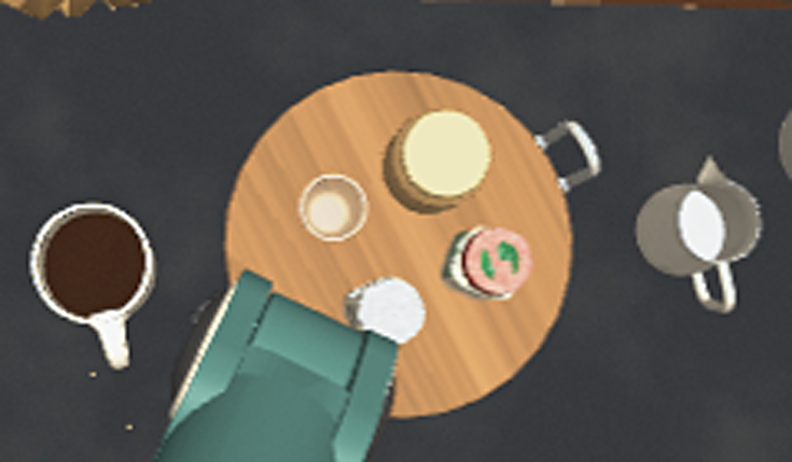

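The tray has turned about 70°. The white lid is at (390,308), and everything is upright and clear.

Call:
{"fn": "apply_moves", "kwargs": {"commands": [[1, -0.03, 1, 0, 4], [1, -0.03, 1, 0, 4], [1, -0.03, 1, 0, 4], [1, -0.03, 1, 0, 4], [1, -0.03, 1, 0, 4]]}}

```text
t: 7.22
tcp_pos: [0.5192, 0.0283, 0.0661]
tool_rot: [-0.001, 0.558, 0.83, -0.0]
ft_force: [-1.7, -0.4, 0.7]
finger_gap: -0.002
grip_force: 0.5
```

Call:
{"fn": "apply_moves", "kwargs": {"commands": [[1, -0.03, 1, 0, 4], [1, -0.03, 1, 0, 4], [1, -0.03, 0.95, 0, 4], [1, -0.03, 0.8, 0, 3.5], [1, -0.03, 0.7, 0, 3]]}}

```text
t: 7.85
tcp_pos: [0.5625, 0.0384, 0.066]
tool_rot: [-0.001, 0.684, 0.729, -0.0]
ft_force: [-0.8, 0.4, 0.5]
finger_gap: 0.004
grip_force: 0.5
```

```bash
python3 -c "
from h import *;rep(.141,80,.066)
crop('top',255,130,240,140,3.3,'c4')"
```

```text
t 7.85 [0.5625 0.0384 0.066 ] yang 3.7 r 0.1408 th 93.9 F [-0.8  0.4  0.5] q [-0.73  0.68  0.8   1.97 -0.69  0.79  0.54] gap 0.0037845112618381574
tool cm [-0.38  3.38 -0.  ] yaw to tangent 13.7
```

View pics/c4.png

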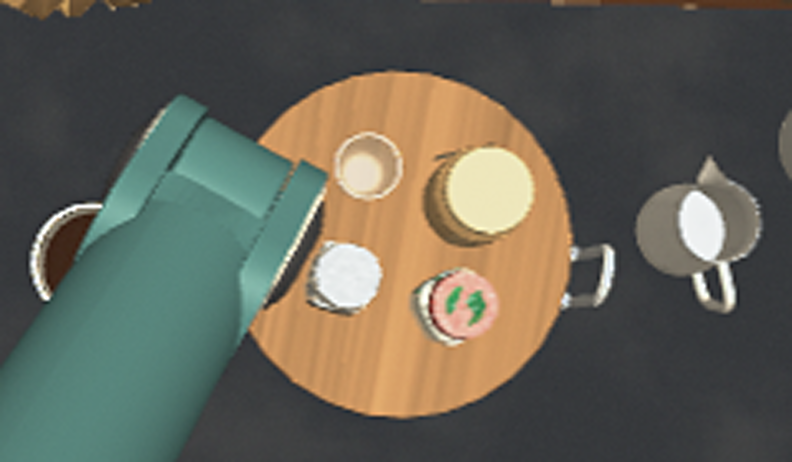

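The lid is now at (348,277), the red lid at (468,305), the nut butter at (490,190) and the right-hand handle's top at (606,275).

```bash
python3 - <<'E'
from h import *
for k,u,v,z in[("lid",348,277,.137),("cin",468,305,.125),("nut",490,190,.118),("h",606,275,.108)]:
    p=pix("top",u/3.3+255,v/3.3+130,z); d=p[:2]-C; print(k,p.round(3),np.hypot(*d).round(3),(np.degrees(np.arctan2(*d[::-1]))%360).round(1))
E
```

```text
lid [ 0.541 -0.054  0.137] 0.057 122.5
cin [ 0.525 -0.136  0.125] 0.058 216.2
nut [ 0.604 -0.152  0.118] 0.059 302.9
h [ 0.549 -0.235  0.108] 0.135 260.0
```

Call:
{"fn": "apply_moves", "kwargs": {"commands": [[1, -0.03, 0.75, 0, 3], [1, -0.03, 0.85, 0, 3.5], [1, -0.03, 0.85, 0, 3.5], [1, -0.03, 0.85, 0, 3.5], [1, -0.03, 0.75, 0, 3]]}}

```text
t: 8.52
tcp_pos: [0.6027, 0.0349, 0.066]
tool_rot: [-0.001, 0.781, 0.624, -0.0]
ft_force: [-0.5, 1.5, 0.1]
finger_gap: 0.0
grip_force: 0.5
```

Call:
{"fn": "apply_moves", "kwargs": {"commands": [[1, -0.03, 0.6, 0, 2.5], [1, -0.03, 0.5, 0, 2], [1, -0.02, 0.4, 0, 1.5], [1, -0.02, 0.25, 0, 1], [1, 0, 0, 0, 0]]}}

```text
t: 9.15
tcp_pos: [0.62, 0.0284, 0.0664]
tool_rot: [0.0, 0.818, 0.575, 0.0]
ft_force: [-1.1, 0.1, -0.8]
finger_gap: -0.001
grip_force: 0.0
```

```bash
python3 -c "
from h import *;rep(.141,67.5,.066)
crop('top',255,130,240,140,3.3,'c5')"
```

```text
t 9.15 [0.62   0.0284 0.0664] yang -19.8 r 0.1389 th 69.8 F [-1.1  0.1 -0.8] q [-0.72  0.8   0.88  1.83 -0.78  0.9   0.19] gap -0.0008547846040309097
tool cm [0.19 0.56 0.04] yaw to tangent 2.7
```

View pics/c5.png

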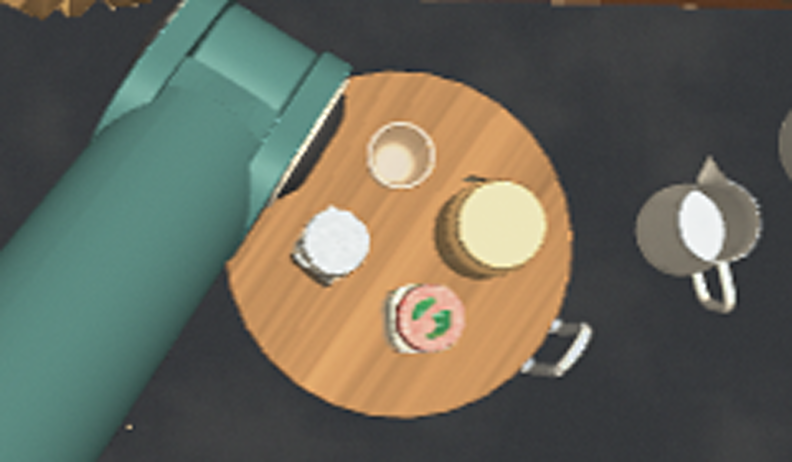

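The lid is at (336,242), cinnamon at (431,319) and nut butter at (502,224).

```bash
python3 - <<'E'
from h import *
for k,u,v,z,a in[("lid",336,242,.137,231.7),("cin",431,319,.125,323.8),("nut",502,224,.118,51),("h",580,357,.108,9.5)]:
    p=pix("top",u/3.3+255,v/3.3+130,z); d=p[:2]-C;t=np.degrees(np.arctan2(*d[::-1])); print(k,p.round(3),np.hypot(*d).round(3),(t%360).round(1),((a-t)%360).round(1))
E
```

```text
lid [ 0.564 -0.045  0.137] 0.057 97.6 134.1
cin [ 0.515 -0.112  0.125] 0.058 189.5 134.3
nut [ 0.581 -0.16   0.118] 0.059 278.9 132.1
h [ 0.492 -0.217  0.108] 0.14 235.2 134.3
```

Call:
{"fn": "apply_moves", "kwargs": {"commands": [[1, 0, 0.15, 0, 0.6], [1, 0, 0.2, 0, 0.8], [1, 0, 0.2, 0, 0.7], [1, 0, 0.1, 0, 0.4], [1, 0, 0, 0, 0]]}}

```text
t: 9.82
tcp_pos: [0.626, 0.0264, 0.0663]
tool_rot: [0.0, 0.83, 0.557, 0.0]
ft_force: [-0.3, 0.6, -0.6]
finger_gap: 0.0
grip_force: 0.1
```

Call:
{"fn": "apply_moves", "kwargs": {"commands": [[1, 0, -0.3, 0, 0], [1, 0, -0.6, 0, 0], [1, 0, -0.6, 0, 0], [1, 0, -0.2, -1, 0], [1, 0, 0, -4, 0]]}}

```text
t: 10.45
tcp_pos: [0.6085, 0.0333, 0.1157]
tool_rot: [-0.001, 0.83, 0.557, -0.002]
ft_force: [1.0, 0.4, 0.3]
finger_gap: 0.001
grip_force: 0.0
```

Call:
{"fn": "apply_moves", "kwargs": {"commands": [[1, 0, 0, -5, 0], [1, 0, 0, -3, 0], [1, 0, 0, 0, 0]]}}

```text
t: 10.82
tcp_pos: [0.6116, 0.0327, 0.1994]
tool_rot: [0.001, 0.83, 0.557, 0.003]
ft_force: [0.3, 0.0, -0.5]
finger_gap: 0.001
grip_force: 0.0
```

```bash
python3 -c "
from h import *;rep(xy=[.566,-.044],z=.172)
crop('top',255,130,240,140,3.3,'c6')"
```

```text
t 10.825 [0.6116 0.0327 0.1994] yang -22.3 r 0.1404 th 73.6 F [ 0.3  0.  -0.5] q [-0.84  0.64  1.06  1.78 -0.62  1.1   0.04] gap 0.0005919771144969675
tool cm [-8.84 -1.32  2.7 ] yaw to tangent None
```

View pics/c6.png

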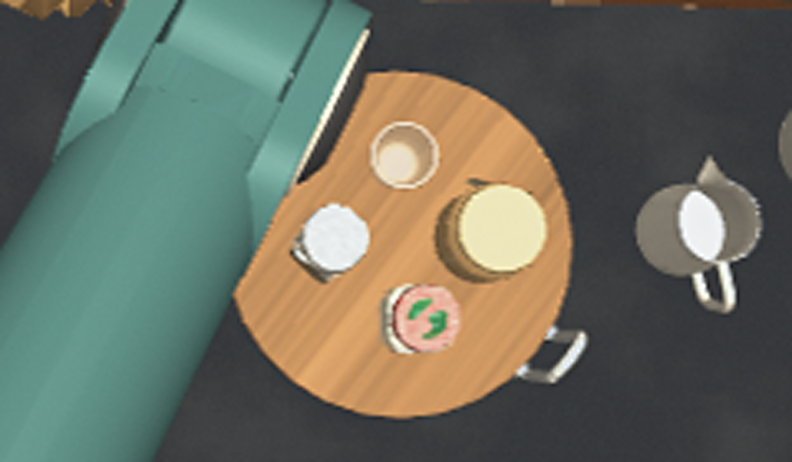

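The lid is at (336,239), cinnamon at (427,319) and nut butter at (502,228). The tray moved on about 2°.

```bash
python3 - <<'E'
from h import *
for k,u,v,z,a in[("lid",336,239,.137,231.7),("cin",427,319,.125,323.8),("nut",502,228.5,.118,51),("h",575,360,.108,9.5)]:
    p=pix("top",u/3.3+255,v/3.3+130,z); d=p[:2]-C;t=np.degrees(np.arctan2(*d[::-1])); print(k,p.round(3),np.hypot(*d).round(3),(t%360).round(1),((a-t)%360).round(1))
rep(xy=p[:2],z=.172);rep(xy=[.5655,-.0445],z=.172)
E
```

```text
lid [ 0.566 -0.045  0.137] 0.057 95.6 136.1
cin [ 0.515 -0.109  0.125] 0.057 186.8 137.0
nut [ 0.578 -0.16   0.118] 0.059 275.9 135.1
h [ 0.49  -0.214  0.108] 0.139 233.6 135.9
t 10.875 [0.6105 0.0331 0.1975] yang -22.3 r 0.1405 th 74.1 F [-0.3 -0.  -1. ] q [-0.84  0.64  1.05  1.78 -0.62  1.09  0.04] gap 0.00039426748770114164
tool cm [-27.44  -1.83   2.5 ] yaw to tangent None
t 10.875 [0.6105 0.0331 0.1975] yang -22.3 r 0.1405 th 74.1 F [-0.3 -0.  -1. ] q [-0.84  0.64  1.05  1.78 -0.62  1.09  0.04] gap 0.00039426748770114164
tool cm [-8.9  -1.23  2.53] yaw to tangent None
```

Call:
{"fn": "apply_moves", "kwargs": {"commands": [[1, -2.2, -0.3, 0, 0], [1, -2.2, -0.3, 0, 0], [1, -2.2, -0.3, 0, 0], [1, -1.6, -0.3, 0, 0], [1, -0.7, 0, 0, 0]]}}

```text
t: 11.5
tcp_pos: [0.5645, -0.0462, 0.1964]
tool_rot: [-0.0, 0.831, 0.556, 0.0]
ft_force: [0.8, 0.1, 0.2]
finger_gap: -0.0
grip_force: 0.0
```

Call:
{"fn": "apply_moves", "kwargs": {"commands": [[1, 0, 0, 1.2, 0], [1, 0, 0, 1, 0], [1, 0, 0, 0.3, 0], [1, 0, 0, 0, 0]]}}

```text
t: 12.0
tcp_pos: [0.5652, -0.0446, 0.1708]
tool_rot: [-0.0, 0.83, 0.557, -0.0]
ft_force: [-0.6, 0.1, -0.4]
finger_gap: -0.001
grip_force: 0.0
```

```bash
python3 - <<'E'
from h import *
rep(xy=[.566,-.0445],z=.172)
crop('scene',250,130,200,150,3.9,'s2')
E
```

```text
t 12.0 [ 0.5652 -0.0446  0.1708] yang -22.2 r 0.0578 th 96.8 F [-0.6  0.1 -0.4] q [-0.75  0.6   1.05  1.91 -0.62  1.    0.19] gap -0.0010966400375509774
tool cm [ 0.04  0.07 -0.12] yaw to tangent None
```

View pics/s2.png

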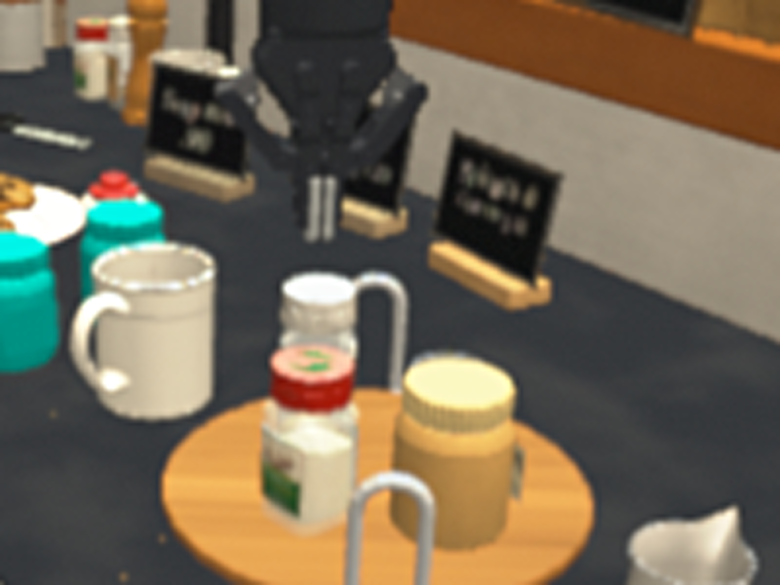

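The fingertips at (320,238) hang about 34 mm above the cocoa lid at (320,287). The mug hasn't moved and everything is upright, so I'm handing in.

```bash
python3 -c "
from station import *;print(finish_job())"
```

```text
the job is handed in; nothing more can be done
None
```

The job is handed in: I pushed the tray about 136° clockwise by one handle, and the cocoa shaker now stands beside the mug, within about 0.5° of the line from the tray's axis to the mug by my camera measurements; the fingertips are pointing about 34 mm above its lid, with everything in view upright.

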